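# Unstack the measuring tools onto their drawer pads

## Robot

A 6-joint arm with a two-finger parallel gripper is mounted at the origin on the work surface. World frame = base frame: x ahead of the robot, y to its left, z up, the work surface at z = 0. Lengths are in m, angles in rad, forces in N, time in s.
With the tool pointing down it reaches from about 0.35 to 0.975 m from the base axis. Payload 4.9 kg.
Tool frame: the origin (TCP) lies midway between the tips of the shut fingers; the grasp point (between the pads) lies 19 mm behind it; z points along the fingers, y is the direction in which the jaws open and shut (so a half turn about z gives the same grasp; the last joint's range is limited). The gripper opens to 85 mm and grips with 20 to 120 N. Pads are 22 mm wide; open, the fingers measure 114 mm over their backs; the gripper's body (76 mm by 85 mm) begins 54 mm behind the grasp point. The pads swing forward as they close: fully open they stand 13 mm farther back than shut.
Start: joints at [1.126, 0.053, 1.613, -0, 1.476, -0.119], TCP at [0.2, 0.592, 0.231] pointing down, gripper open.
Joint ranges: [-3.01, 3.01], [-1.01, 2.22], [0.06, 2.58], [-1.02, 4.17], [0.09, 2.62], [-3.14, 3.14]. Speed limits (rad/s): [2.57, 2.57, 3.14, 3.14, 3.14, 3.14].

## Interface

Orientations are given as a unit quaternion [w, x, y, z].
In Python, from plant import manip, cams gives the robot as it stands.
- The arm moves only by the tool jog_arm, never from a script. Its argument "targets" is a list of rows, each a list of 4 numbers: the shift along the tool's x, y, z in m, then the turn about the tool's z in degrees. A call has 1 to 5 rows; each row is the pose to reach, as a shift and turn from the pose commanded when the call began, along the tool's axes at that moment; what a row does not reach only later rows make up. A row lasts 1/12 s, in which the tool goes at most 41.7 mm and 7.16 degrees, less where a joint would pass 70% of its speed; a pose out of reach is approached as far as the arm can. A call with a gripper value outside its range is refused whole. "fingers" is the opening, from 0 (shut) to 1 (fully open), set as the call begins (left out, the last holds). The fingers move at their own pace and stop on an object; the grip force is fixed at half the most. Time passes only in rows, so rows that repeat a pose let the fingers close. It gives the time, the measured TCP pose, the force and the opening at its end, in the units of the state.
- manip.state(): the state, without advancing time (a new reading comes with each control period).
- cams.grab_frame(name): name is "side" or "top" or "wrist"; returns the picture (400x640x3 uint8, red, green, blue); there is no depth.
- cams.get_calibration(name): a dict with "camera_matrix" (3x3 intrinsics, pixels), "distortion" ([k1, k2, p1, p2, k3] as OpenCV has them; the pictures are not rectified), "cam_to_world" (4x4, takes a point from camera to world coordinates). Camera axes: x right, y up, looking along -z (the intrinsics and any distortion apply to the point x, -y, -z); pixel columns grow to the right and rows downward; lengths in m; the calibration is good to about 2 mm. A picture is of the moment at which its call begins: read the wrist's pose just before it. get_calibration takes no time and is no camera call; for the wrist camera it gives the pose at the moment of the call.
- manip.job_done(): hands the job in, once; it reports no verdict.
The state is a dict: "time": time; "joint_pos": joint angles; "joint_vel": joint speeds; "joint_efforts": joint torques, N m; "tool_pos": TCP position; "tool_rot": TCP orientation; "contact_force": force on the tool from outside, world axes, zero at the start; "ft_torque": the same for the moment, N m; "gripper_width": opening from 0.0 (shut) to 1.0 (fully open).
Only numpy, scipy, OpenCV 4.12 (cv2) and the standard library are available. Lean on these libraries where they do the work, as an engineer would, in place of code of your own. Each camera call takes 0.05 s, during which the arm holds its last target. There are 200 camera calls.

## Task

Take the stack of measuring tools in the toolbox drawer apart from the top down, one after another, and set each one gently (not dropped) and level on the black rubber pad that is cut to its own outline: the V-block, the ring gauge, the drilled setup block and last the yellow micrometer case, each centred on its pad and lying the same way round as the pad. Do not push the micrometer or the gauge pin on its cork rest about.

Things in the scene. Friction and masses are not known exactly. Their poses are not given: they have to be found in the camera images.
- vblock_mid (a point): Small dark blackened-steel V-block, top of the stack: 40 mm long (x) by 24 mm wide (y) by 28 mm high, with a bright V groove, 10 mm deep, along x in its top face; about 0.14 kg. It stands on the ring gauge. The point is the thing's centre, half-way up (14 mm above its underside); z up.
- ring_mid (a point): Bright ground steel ring gauge, 52 mm outside diameter, 26 mm bore, 20 mm high, bore upright; about 0.22 kg. Second from the top, on the setup block. The point is the thing's centre, half-way up (10 mm above its underside); z up.
- block_mid (a point): Dark blackened-steel setup block with six drilled holes in its top: 76 mm long (x) by 52 mm wide (y) by 25 mm high; about 0.55 kg. Third from the top, flat on the micrometer case. The point is the thing's centre, half-way up (12.5 mm above its underside); z up.
- case_mid (a point): Yellow plastic micrometer case, shut and staying shut, 145 mm long (x) by 62 mm wide (y) by 28 mm high, snap catch on one short end; about 0.22 kg. Bottom of the stack, flat on the plywood drawer floor, which is 8 mm above the bench. The point is the thing's centre, half-way up (14 mm above its underside); z up.
- pad_vblock: Fixed black rubber pad, 4 mm thick, lying on the drawer floor: the small rectangle, 52 mm (x) by 36 mm (y), place of the V-block. Origin at the centre of its underside, so its top is 4 mm above the origin; z up. The V-block's long side goes along the pad's long side, either way round.
- pad_ring: Fixed black rubber pad, 4 mm thick, lying on the drawer floor: the round disc, 64 mm in diameter, place of the ring gauge. Origin at the centre of its underside, so its top is 4 mm above the origin; z up.
- pad_block: Fixed black rubber pad, 4 mm thick, lying on the drawer floor: the middle-sized rectangle, 88 mm (x) by 64 mm (y), place of the setup block. Origin at the centre of its underside, so its top is 4 mm above the origin; z up. Long side along long side, either way round.
- pad_case: Fixed black rubber pad, 4 mm thick, lying on the drawer floor: the long rectangle, 157 mm (x) by 74 mm (y), place of the micrometer case. Origin at the centre of its underside, so its top is 4 mm above the origin; z up. Long side along long side, either way round.
- micrometer_mid (a point): Bystander: loose outside micrometer with a grey hammertone C-frame, lying flat, about 130 mm long (x) by 55 mm wide, 13 mm high, on the drawer floor beyond the stack; leave it where it is. The point lies in the opening of its frame, half-way up.
- gauge_pin_mid (a point): Bystander: ground steel gauge pin, 8 mm by 74 mm, lying along x on a loose cork rest 50 mm by 18 mm, 14 mm high in all, on the drawer floor to the left of the stack; leave it where it is. The point is the middle of the two, half-way up.
There are look-alikes about, which are no part of the job. Leave any pink look-alike of the part that bears ring_mid alone.

How it is judged:
By the outcome, as a careful person would: the job done as asked, in the order asked, and still so for the second after the job is handed in, with the robot touching nothing.
It also fails if it takes over 106 s, if anything falls off the work surface, if the arm or the gripper's body presses on something with over 40 N, if the wrist force passes 120 N, or if a joint passes its speed limit or range.

## Working session

There is one attempt and no reset: what is moved stays moved. The work goes in short steps, Python scripts to look and compute and a tool call to move; the robot and the scene stay as the last step left them, time stands still between calls to the robot, and variables do not carry over. Pictures are saved under pics/ and viewed, about 12 in all and at most 16, crops included, and the job is handed in when it is done.

Besides the shell and the picture viewer there is one more tool, called after "Request:" by a JSON object that holds its "api" and its "payload". jog_arm: Moves the arm, as the interface text tells. Its arguments: {"type":"object","properties":{"targets":{"type":"array"},"fingers":{"type":"number"}},"required":["targets"]}

```bash
ls; mkdir -p pics; python3 - <<'E'
from plant import manip,cams
import cv2,numpy as np
print(manip.state())
for n in("top","side","wrist"):
    im=cams.grab_frame(n);cv2.imwrite(f"pics/{n}0.png",im[:,:,::-1])
    c=cams.get_calibration(n);print(n,np.round(c["camera_matrix"],1).tolist(),np.round(c["distortion"],4),np.round(c["cam_to_world"],3).tolist())
E
```

```text
pics
{'time': 0.0, 'joint_pos': array([ 1.12599358e+00,  5.33623464e-02,  1.61429886e+00, -2.97623743e-05,
        1.47598797e+00, -1.18984057e-01]), 'joint_vel': array([-0.00100717,  0.00195572,  0.00087224, -0.00111947,  0.00021169,
       -0.00080562]), 'joint_efforts': array([ 1.59329982e-03, -3.93688023e+01, -3.70173275e+01, -7.84853705e-05,
        7.08619933e-03,  4.57241125e-07]), 'tool_pos': array([0.19978098, 0.59155254, 0.23005671]), 'tool_rot': array([-2.71807681e-04,  1.62188220e-01,  9.86759304e-01, -9.91795248e-04]), 'contact_force': array([-0.62845884, -0.5976103 , -0.72514335]), 'ft_torque': array([-0.0098328 , -0.03175663,  0.05334867]), 'gripper_width': 0.9979346647071222}
top [[482.3, 0.0, 318.6], [0.0, 482.3, 202.7], [0.0, 0.0, 1.0]] [0.0337 0.     0.     0.     0.    ] [[-0.018, 0.996, -0.082, 0.36], [-0.999, -0.02, -0.027, -0.058], [-0.029, 0.082, 0.996, 1.22], [0.0, 0.0, 0.0, 1.0]]
side [[403.1, 0.0, 318.9], [0.0, 403.1, 202.7], [0.0, 0.0, 1.0]] [-0.0627  0.      0.      0.      0.    ] [[0.987, 0.119, -0.112, 0.346], [-0.163, 0.772, -0.614, -0.67], [0.014, 0.624, 0.781, 0.91], [0.0, 0.0, 0.0, 1.0]]
wrist [[282.4, 0.0, 322.4], [0.0, 282.4, 200.6], [0.0, 0.0, 1.0]] [-0.0416  0.      0.      0.      0.    ] [[0.32, -0.898, -0.303, 0.122], [0.947, 0.302, 0.105, 0.618], [-0.002, -0.32, 0.947, 0.372], [0.0, 0.0, 0.0, 1.0]]
```

View pics/top0.png

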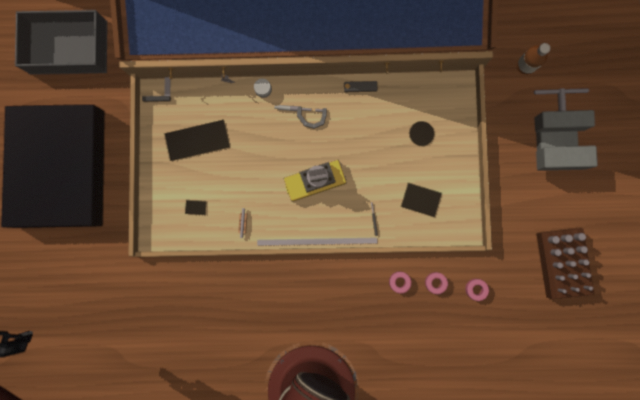

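View pics/side0.png

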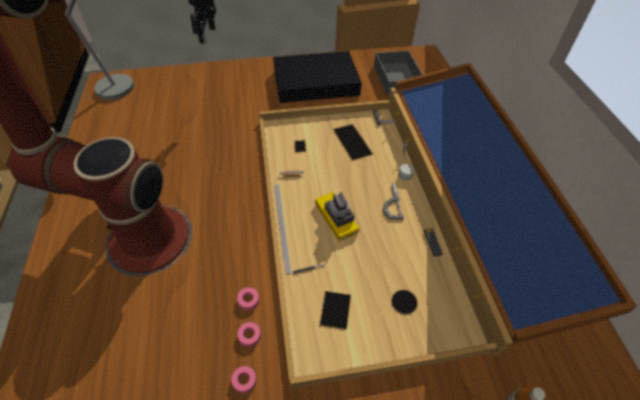

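```bash
cat >h.py <<'E'
from plant import manip,cams
import cv2,numpy as np
from scipy.spatial.transform import Rotation as R
def ray(c,px):
    px=np.asarray(px,float).reshape(-1,1,2)
    n=cv2.undistortPoints(px,np.array(c["camera_matrix"]),np.array(c["distortion"]))[:,0]
    T=np.array(c["cam_to_world"]);d=np.c_[n[:,0],-n[:,1],-np.ones(len(n))]@T[:3,:3].T
    return T[:3,3],d
def plane(c,px,z):
    o,d=ray(c,px);return o+d*((z-o[2])/d[:,2])[:,None]
def rect(P):
    "centre, sizes (long, short), yaw of the long side in deg [-90,90)"
    (x,y),(a,b),t=cv2.minAreaRect((P[:,:2]*1000).astype(np.float32))
    if a<b:a,b,t=b,a,t+90
    return np.round([x,y,a,b,(t+90)%180-90],1)
def cnts(m,amin=60,amax=1e9):
    cs,_=cv2.findContours(m.astype(np.uint8),cv2.RETR_EXTERNAL,cv2.CHAIN_APPROX_NONE)
    return [k for k in cs if amin<cv2.contourArea(k)<amax]
def shot(n,name=None):
    c=cams.get_calibration(n);im=cams.grab_frame(n)
    if name:cv2.imwrite(f"pics/{name}.png",im[:,:,::-1])
    return c,im
def tool():
    s=manip.state();q=s["tool_rot"];return np.array(s["tool_pos"]),R.from_quat([q[1],q[2],q[3],q[0]]).as_matrix(),s
def togo(x,y,yaw):
    "shift in tool axes (mm) to world xy (mm); turn (deg) about tool z so that tool x lies along yaw (mod 180)"
    p,M,s=tool();d=M.T@(np.array([x/1e3,y/1e3,p[2]])-p)
    t=np.degrees(np.arctan2(M[1,0],M[0,0]));turn=-((yaw-t+90)%180-90)
    print("tcp",np.round(p*1e3,1),"toolx yaw",round(t,1),"shift mm",np.round(d*1e3,1),"turn",round(turn,1),"q6",s["joint_pos"][5].round(2),"t",round(s["time"],2))
E
python3 - <<'E'
from h import *
c=cams.get_calibration("top");im=cv2.imread("pics/top0.png")[:,:,::-1]
hsv=cv2.cvtColor(im,cv2.COLOR_RGB2HSV)
d=np.zeros(im.shape[:2],bool);d[100:240,145:475]=1
for n,m,z in(("dark",(hsv[...,2]<60)&d,.012),("yellow",(hsv[...,0]>20)&(hsv[...,0]<32)&(hsv[...,1]>190)&(hsv[...,2]>110)&d,.036)):
    for k in cnts(m,80): print(n,cv2.boundingRect(k),rect(plane(c,k,z)))
b=im[80:260,130:490];cv2.imwrite("pics/crop1.png",cv2.resize(im[100:240,240:400],None,fx=4,fy=4,interpolation=cv2.INTER_CUBIC)[:,:,::-1])
E
```

```text
dark (186, 201, 19, 13) [454.  285.9  46.6  29.3  85.1]
dark (403, 185, 37, 31) [ 462.  -281.5   81.8   57.7   71.6]
dark (410, 122, 23, 23) [ 630.5 -288.4   55.9   55.2  -46.1]
dark (166, 121, 63, 39) [626.3 282.5 152.1  69.5 -77.8]
```

View pics/crop1.png

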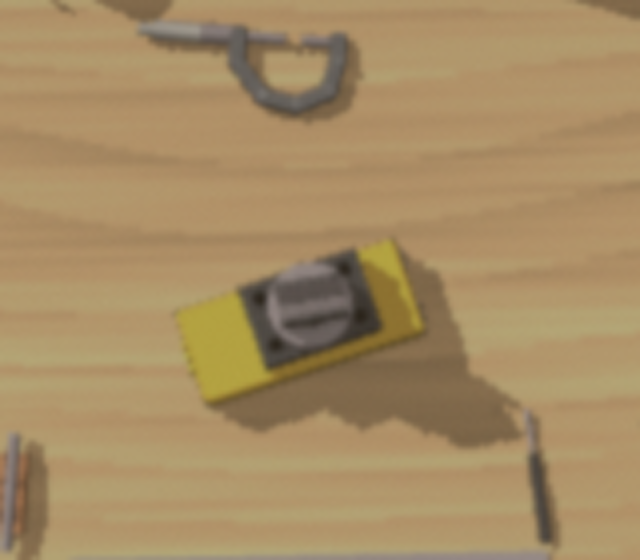

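```bash
python3 - <<'E'
from h import *
c=cams.get_calibration("top");im=cv2.imread("pics/top0.png")[:,:,::-1]
k=240+np.array([[313,300],[300,320],[313,305],[310,302]])*0
P=np.array([[240+313/4,100+300/4]]);print("vblock top",plane(c,P,.109))
cor=np.array([[178,310],[395,240],[425,328],[210,404]])/4+[240,100]
print("case",rect(plane(c,cor,.036)))
bl=np.array([[239,288],[356,250],[381,330],[267,368]])/4+[240,100]
print("block",rect(plane(c,bl,.061)))
g=np.array([[290,335],[335,320]])
x,y=plane(c,P,.109)[0,:2]*1e3;togo(x,y,-104)
E
```

```text
vblock top [[ 0.51583428 -0.02866309  0.109     ]]
case [514.  -19.6 141.2  61.9 -72. ]
block [517.  -25.8  74.6  51.7 -73.1]
tcp [199.8 591.7 230.3] toolx yaw 161.3 shift mm [-497.9 -486.5    0.7] turn 85.3 q6 -0.12 t 0.15
```

Request:
{"api": "jog_arm", "payload": {"targets": [[-0.028,-0.027,0,0],[-0.056,-0.054,0,0],[-0.084,-0.081,0,0],[-0.112,-0.108,0,0],[-0.14,-0.135,0,0]]}}

```text
time: 0.57
tool_pos: [0.2896, 0.4177, 0.2309]
tool_rot: [-0.0, 0.162, 0.987, -0.0]
contact_force: [0.8, 0.4, 0.9]
gripper_width: 0.996
```

Request:
{"api": "jog_arm", "payload": {"targets": [[-0.028,-0.027,0,0],[-0.056,-0.054,0,0],[-0.084,-0.081,0,0],[-0.112,-0.108,0,0],[-0.14,-0.135,0,0]]}}

```text
time: 0.98
tool_pos: [0.3791, 0.2449, 0.2311]
tool_rot: [0.0, 0.162, 0.987, 0.0]
contact_force: [0.9, 0.0, -0.7]
gripper_width: 1.002
```

Request:
{"api": "jog_arm", "payload": {"targets": [[-0.028,-0.027,0,0],[-0.056,-0.054,0,0],[-0.084,-0.081,0,0],[-0.112,-0.108,0,0],[-0.14,-0.135,0,0]]}}

```text
time: 1.4
tool_pos: [0.4686, 0.0721, 0.2312]
tool_rot: [0.0, 0.162, 0.987, 0.0]
contact_force: [1.1, 1.1, -0.0]
gripper_width: 1.001
```

Request:
{"api": "jog_arm", "payload": {"targets": [[-0.028,-0.027,0,0],[-0.056,-0.054,0,0],[-0.078,-0.0815,0,0]]}}

```text
time: 1.65
tool_pos: [0.5168, -0.0304, 0.231]
tool_rot: [0.0, 0.163, 0.987, -0.0]
contact_force: [0.6, 1.1, 1.2]
gripper_width: 1.002
```

Request:
{"api": "jog_arm", "payload": {"targets": [[0,0,0,7],[0,0,0,14],[0,0,0,21],[0,0,0,28],[0,0,0,35]]}}

```text
time: 2.07
tool_pos: [0.5159, -0.0284, 0.2308]
tool_rot: [-0.0, 0.454, 0.891, -0.0]
contact_force: [0.6, 0.7, -0.0]
gripper_width: 0.999
```

Request:
{"api": "jog_arm", "payload": {"targets": [[0,0,0,7],[0,0,0,14],[0,0,0,21],[0,0,0,28],[0,0,0,32]]}}

```text
time: 2.48
tool_pos: [0.5159, -0.0281, 0.2309]
tool_rot: [-0.0, 0.682, 0.732, -0.0]
contact_force: [-0.2, -0.4, -0.6]
gripper_width: 1.001
```

Good tracking, and batches of calls work. Close look.

```bash
python3 - <<'E'
from h import *
c,im=shot("wrist","w1");print(np.round(c["cam_to_world"],3).tolist())
T=c["cam_to_world"]
cv2.imwrite("pics/w1c.png",cv2.resize(im[100:400,170:470],None,fx=2,fy=2,interpolation=cv2.INTER_CUBIC)[:,:,::-1])
E
```

```text
[[0.998, -0.067, -0.022, 0.51], [0.071, 0.945, 0.32, 0.054], [-0.001, -0.321, 0.947, 0.373], [0.0, 0.0, 0.0, 1.0]]
```

View pics/w1c.png

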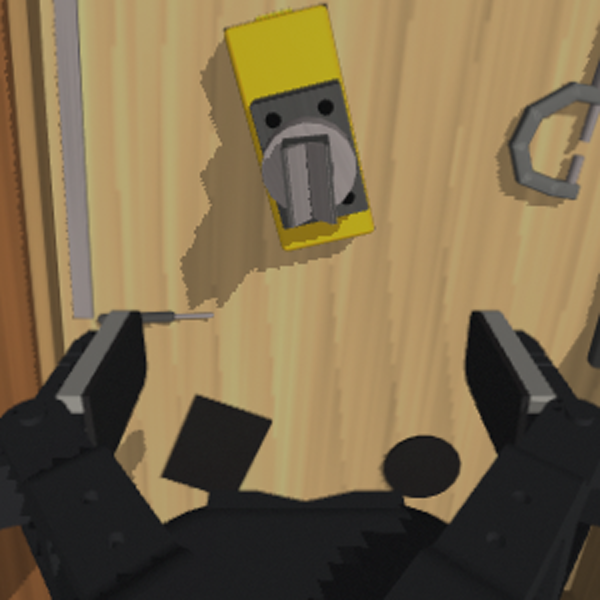

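```bash
python3 - <<'E'
import cv2
im=cv2.imread("pics/w1.png")
cv2.imwrite("pics/w1d.png",cv2.resize(im[155:225,290:365],None,fx=8,fy=8,interpolation=cv2.INTER_CUBIC))
E
```

```text
(no output)
```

View pics/w1d.png

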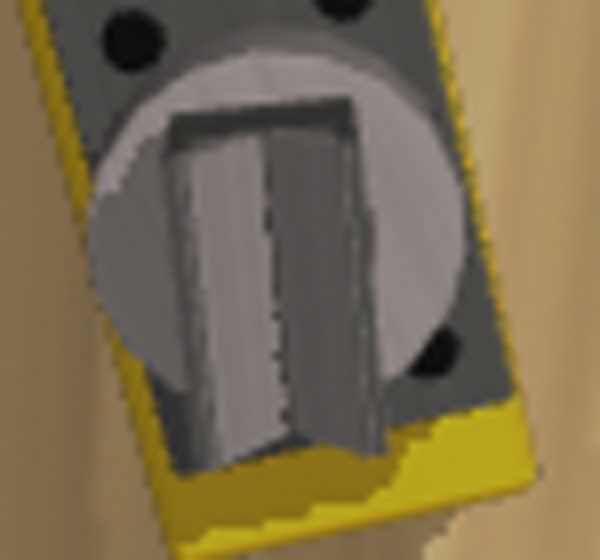

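```bash
python3 - <<'E'
from h import *
c=cams.get_calibration("wrist")
f=lambda a:np.array(a)/8+[290,155]-.44
A=plane(c,f([[172,155],[355,135],[385,452],[185,472]]),.109)
print("vb",rect(A),np.round(A[:,:2]*1e3,1).tolist())
print("near bottom",np.round(plane(c,f([[170,118],[350,98]]),.081)[:,:2]*1e3,1).tolist())
B=plane(c,f([[90,230],[465,210],[270,50],[390,375],[430,110],[140,120],[100,300]]),.081)[:,:2]*1e3
s=np.linalg.lstsq(np.c_[2*B,np.ones(len(B))],(B**2).sum(1),rcond=None)[0];print("ring",s[:2],"R",np.sqrt(s[2]+s[0]**2+s[1]**2))
x,y,_,_,t=rect(A);togo(x,y,t)
E
```

```text
vb [516.4 -27.6  40.6  25.1 -79.9] [[503.6, -9.4], [525.2, -5.4], [532.3, -45.4], [507.5, -49.8]]
near bottom [[502.4, -11.1], [525.7, -6.8]]
ring [517.92642064 -26.1328853 ] R 25.20612017878605
tcp [515.9 -28.2 230.9] toolx yaw 94.0 shift mm [ 0.5  0.6 -0. ] turn -6.1 q6 -0.27 t 2.53
```

Request:
{"api": "jog_arm", "payload": {"targets": [[0.0005,0.0005,0.034,-3],[0.0005,0.0005,0.068,-6],[0.0005,0.0005,0.1,-6],[0.0005,0.0005,0.13,-6],[0.0005,0.0005,0.144,-6]]}}

```text
time: 2.95
tool_pos: [0.5134, -0.0271, 0.0824]
tool_rot: [-0.003, 0.64, 0.768, -0.002]
contact_force: [-0.8, -0.1, -0.3]
gripper_width: 0.999
```

Request:
{"api": "jog_arm", "payload": {"targets": [[0,0,0,0],[0,0,0,0],[0,0,0,0],[0,0,0,0],[0,0,0,0]], "fingers": 0}}

```text
time: 3.37
tool_pos: [0.5179, -0.0279, 0.0893]
tool_rot: [0.002, 0.64, 0.768, 0.001]
contact_force: [0.5, 0.7, 0.1]
gripper_width: 0.302
```

Request:
{"api": "jog_arm", "payload": {"targets": [[0,0,0,0],[0,0,0,0],[0,0,0,0],[0,0,0,0],[0,0,0,0]]}}

```text
time: 3.78
tool_pos: [0.5181, -0.028, 0.0895]
tool_rot: [0.002, 0.64, 0.768, 0.001]
contact_force: [-1.0, 0.1, 5.8]
gripper_width: 0.264
```

Request:
{"api": "jog_arm", "payload": {"targets": [[0,0,-0.01,0],[0,0,-0.03,0],[0,0,-0.055,0],[0,0,-0.08,0],[0,0,-0.08,0]]}}

```text
time: 4.2
tool_pos: [0.5195, -0.0282, 0.1734]
tool_rot: [0.004, 0.64, 0.768, 0.002]
contact_force: [1.4, 0.9, -0.4]
gripper_width: 0.269
```

```bash
python3 - <<'E'
from h import *
togo(454,285.9,85)
c,im=shot("wrist","w2")
E
```

```text
tcp [519.5 -28.2 173.4] toolx yaw 100.3 shift mm [320.7  -8.   -1.2] turn 15.3 q6 -0.38 t 4.2
```

View pics/w2.png

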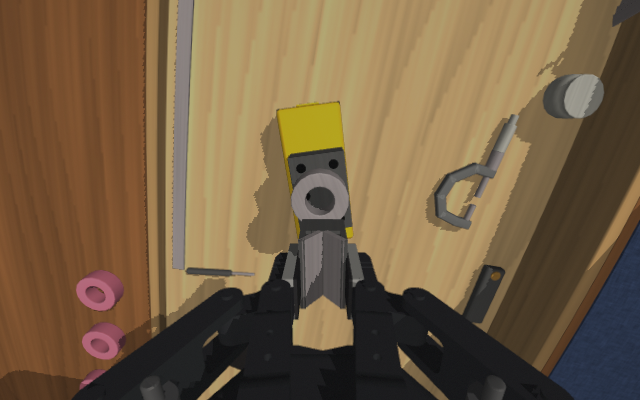

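Request:
{"api": "jog_arm", "payload": {"targets": [[0.035,-0.001,0,3],[0.075,-0.002,0,7],[0.115,-0.004,0,11],[0.15,-0.006,0,15],[0.18,-0.008,0,15]]}}

```text
time: 4.67
tool_pos: [0.4742, 0.1498, 0.1652]
tool_rot: [-0.001, 0.736, 0.677, -0.001]
contact_force: [-0.9, 0.6, -1.3]
gripper_width: 0.267
```

Request:
{"api": "jog_arm", "payload": {"targets": [[0.0,0,0,0],[0,0,0,0]]}}

```text
time: 4.83
tool_pos: [0.4748, 0.149, 0.1654]
tool_rot: [-0.001, 0.734, 0.679, -0.001]
contact_force: [-0.1, -0.5, -1.7]
gripper_width: 0.266
```

```bash
cat >>h.py <<'E'
def pad(approx,z=.012,name=None,rad=80,thr=60,cam="wrist"):
    "dark blob near approx (mm) in a camera, cast on z"
    c,im=shot(cam,name);v=im.max(2)
    for k in cnts(v<thr,300):
        P=plane(c,k,z);r=rect(P);(cx,cy),_=cv2.minEnclosingCircle((P[:,:2]*1e3).astype(np.float32))
        if np.hypot(r[0]-approx[0],r[1]-approx[1])<rad:print("pad",r,cv2.boundingRect(k))
E
python3 - <<'E'
from h import *
pad((454,286),name="w3")
togo(454,285.9,85)
E
```

```text
pad [453.7 284.2  50.1  35.3  85.2] (270, 19, 39, 59)
tcp [475.4 148.  165.7] toolx yaw 85.4 shift mm [ 1.358e+02 -3.230e+01 -1.000e-01] turn 0.4 q6 0.23 t 4.88
```

Request:
{"api": "jog_arm", "payload": {"targets": [[0.035,-0.008,0,0.2],[0.07,-0.016,0,0.4],[0.105,-0.025,0.01,0.4],[0.128,-0.031,0.03,0.4],[0.1342,-0.0324,0.06,0.4]]}}

```text
time: 5.3
tool_pos: [0.4571, 0.287, 0.1093]
tool_rot: [0.001, 0.737, 0.676, 0.003]
contact_force: [0.6, 0.6, -1.5]
gripper_width: 0.269
```

Request:
{"api": "jog_arm", "payload": {"targets": [[0,0,0.03,0],[0,0,0.05,0],[0,0,0.06,0],[0,0,0.065,0],[0,0,0.065,0]]}}

```text
time: 5.72
tool_pos: [0.4549, 0.2832, 0.0413]
tool_rot: [-0.0, 0.738, 0.675, -0.001]
contact_force: [0.4, 0.2, -0.6]
gripper_width: 0.265
```

```bash
python3 - <<'E'
from h import *
togo(453.8,284.8,85.2)
c,im=shot("side");p=cv2.imwrite("pics/s2.png",cv2.resize(im[100:200,250:350],None,fx=6,fy=6,interpolation=cv2.INTER_CUBIC)[:,:,::-1])
c,im=shot("wrist","w4")
togo(453.8,284.8,85.2);print(manip.state()["contact_force"])
E
```

```text
tcp [454.9 283.2  41.3] toolx yaw 84.8 shift mm [ 1.5 -1.3  0. ] turn -0.4 q6 0.51 t 5.72
tcp [456.4 284.3  43.7] toolx yaw 84.9 shift mm [ 0.3 -2.7 -0. ] turn -0.3 q6 0.51 t 5.82
[ 0.74874851  0.49269424 -2.32527554]
```

Request:
{"api": "jog_arm", "payload": {"targets": [[0.0005,-0.002,0.008,0],[0.0005,-0.002,0.01,0],[0.0005,-0.002,0.012,0],[0.0005,-0.002,0.012,0],[0.0005,-0.002,0.012,0]]}}

```text
time: 6.23
tool_pos: [0.4531, 0.2851, 0.0304]
tool_rot: [0.0, 0.738, 0.675, 0.0]
contact_force: [0.1, 0.2, -2.3]
gripper_width: 0.266
```

Request:
{"api": "jog_arm", "payload": {"targets": [[0,0,0,0],[0,0,0,0],[0,0,0,0],[0,0,0,0],[0,0,0,0]]}}

```text
time: 6.65
tool_pos: [0.4532, 0.2851, 0.0304]
tool_rot: [0.0, 0.738, 0.675, 0.0]
contact_force: [-0.3, 0.6, -0.7]
gripper_width: 0.271
```

```bash
python3 - <<'E'
from h import *
togo(453.8,284.8,85.2)
c,im=shot("wrist","w4");cv2.imwrite("pics/w4c.png",cv2.resize(im[150:330,220:420],None,fx=4,fy=3.3,interpolation=cv2.INTER_CUBIC)[:,:,::-1])
print(manip.state()["contact_force"]);togo(453.8,284.8,85.2)
E
```

```text
tcp [453.2 285.1  30.4] toolx yaw 84.9 shift mm [-0.2  0.7  0. ] turn -0.3 q6 0.51 t 6.65
[-0.92706656  0.91215404 -1.71794051]
tcp [453.1 285.1  30.3] toolx yaw 84.9 shift mm [-0.2  0.7  0. ] turn -0.3 q6 0.51 t 6.7
```

View pics/w4c.png

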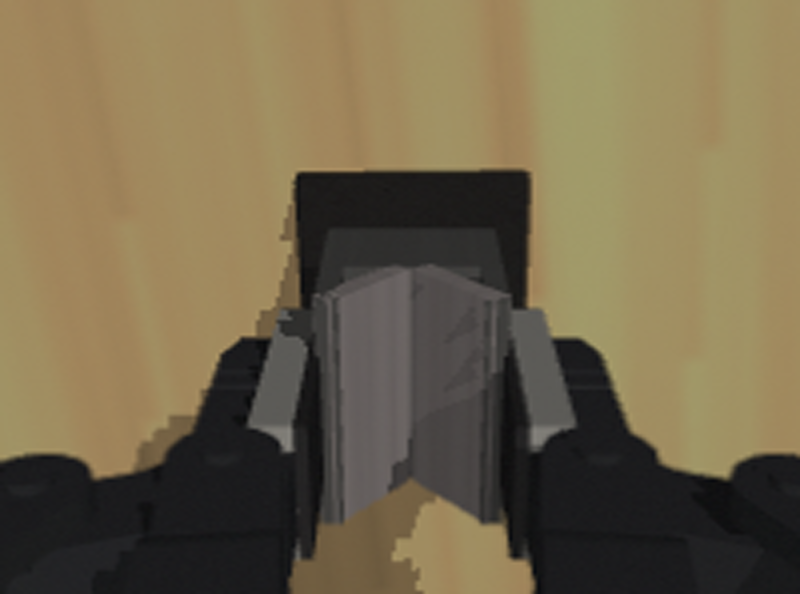

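```bash
python3 - <<'E'
from h import *
c=cams.get_calibration("wrist")
f=lambda a:(np.array(a)+.5)/[4,3.3]+[220,150]-.5
print(np.round(plane(c,f([[297,170],[530,170]]),.012)*1e3,1).tolist())
for z in(.018,.022,.026):print(z,np.round(plane(c,f([[325,229],[497,228]]),z)*1e3,1).tolist())
E
```

```text
[[438.6, 313.8, 12.0], [473.4, 310.8, 12.0]]
0.018 [[442.2, 304.4, 18.0], [467.4, 302.4, 18.0]]
0.022 [[442.6, 306.0, 22.0], [467.3, 304.0, 22.0]]
0.026 [[443.1, 307.6, 26.0], [467.1, 305.7, 26.0]]
```

Request:
{"api": "jog_arm", "payload": {"targets": [[0,0.0007,0.002,0],[0,0.0007,0.004,0],[0,0.0007,0.006,0],[0,0.0007,0.006,0],[0,0.0007,0.006,0]]}}

```text
time: 7.12
tool_pos: [0.4535, 0.2849, 0.0239]
tool_rot: [-0.0, 0.738, 0.675, -0.0]
contact_force: [0.4, -0.0, -1.5]
gripper_width: 0.267
```

Request:
{"api": "jog_arm", "payload": {"targets": [[0,0,0.001,0],[0,0,0.002,0],[0,0,0.002,0],[0,0,0.002,0]]}}

```text
time: 7.45
tool_pos: [0.4538, 0.285, 0.0222]
tool_rot: [-0.0, 0.738, 0.675, -0.0]
contact_force: [-0.4, 0.6, -1.6]
gripper_width: 0.266
```

Request:
{"api": "jog_arm", "payload": {"targets": [[0.0005,0,0,0],[0.001,0,0.001,0],[0.001,0,0.001,0],[0.001,0,0.001,0]]}}

```text
time: 7.78
tool_pos: [0.4539, 0.286, 0.0212]
tool_rot: [0.0, 0.738, 0.675, -0.0]
contact_force: [-0.2, -0.6, -2.0]
gripper_width: 0.266
```

Request:
{"api": "jog_arm", "payload": {"targets": [[0,0,0.0005,0],[0,0,0.001,0],[0,0,0.001,0],[0,0,0.001,0]]}}

```text
time: 8.12
tool_pos: [0.454, 0.286, 0.0206]
tool_rot: [0.0, 0.738, 0.675, 0.0]
contact_force: [-1.3, 0.5, 0.5]
gripper_width: 0.264
```

Request:
{"api": "jog_arm", "payload": {"targets": [[0,0,0.0005,0],[0,0,0.0005,0],[0,0,0.0005,0]]}}

```text
time: 8.37
tool_pos: [0.454, 0.2861, 0.0205]
tool_rot: [0.0, 0.738, 0.675, -0.0]
contact_force: [-3.2, -1.7, 6.2]
gripper_width: 0.267
```

Request:
{"api": "jog_arm", "payload": {"targets": [[0,0,0,0],[0,0,0,0],[0,0,0,0],[0,0,0,0]], "fingers": 1}}

```text
time: 8.7
tool_pos: [0.4539, 0.286, 0.0197]
tool_rot: [0.0, 0.738, 0.675, 0.0]
contact_force: [0.1, -0.3, -0.3]
gripper_width: 0.824
```

Request:
{"api": "jog_arm", "payload": {"targets": [[0,0,-0.02,0],[0,0,-0.055,0],[0,0,-0.095,0],[0,0,-0.135,0],[0,0,-0.16,0]]}}

```text
time: 9.12
tool_pos: [0.4553, 0.2867, 0.1845]
tool_rot: [0.001, 0.738, 0.675, 0.003]
contact_force: [0.6, -0.7, 0.8]
gripper_width: 0.999
```

```bash
python3 - <<'E'
from h import *
togo(518,-26,107)
c,im=shot("wrist","w5");cv2.imwrite("pics/w5c.png",cv2.resize(im[180:330,230:420],None,fx=4,fy=4,interpolation=cv2.INTER_CUBIC)[:,:,::-1])
E
```

```text
tcp [455.3 286.7 184.5] toolx yaw 84.9 shift mm [-305.9   90.    -0.4] turn -22.1 q6 0.51 t 9.12
```

View pics/w5c.png

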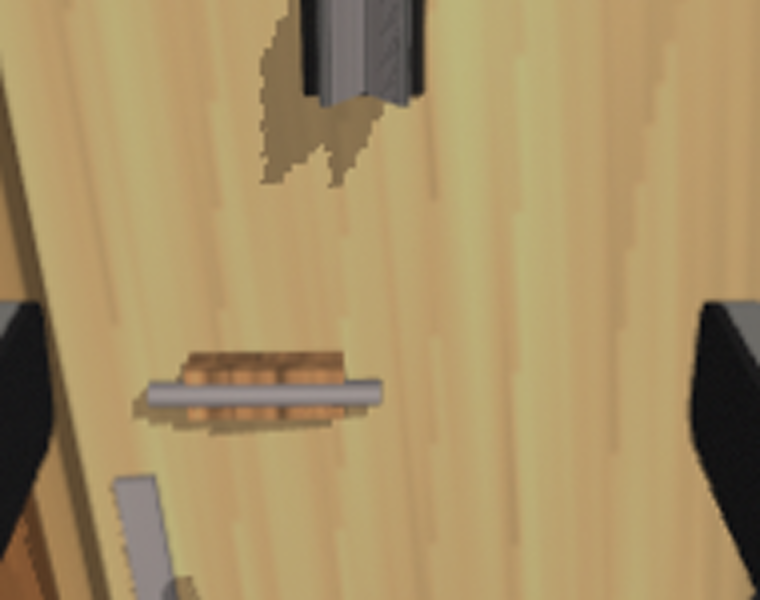

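Request:
{"api": "jog_arm", "payload": {"targets": [[-0.038,0.011,0,0],[-0.076,0.022,0,0],[-0.114,0.033,0,0],[-0.152,0.045,0,0],[-0.19,0.056,0,0]]}}

```text
time: 9.58
tool_pos: [0.4929, 0.0901, 0.1795]
tool_rot: [0.0, 0.737, 0.675, 0.0]
contact_force: [0.4, -0.5, 0.9]
gripper_width: 0.998
```

Request:
{"api": "jog_arm", "payload": {"targets": [[-0.035,0.01,0,-6],[-0.072,0.021,0,-12],[-0.1,0.03,0,-18],[-0.116,0.034,0,-22],[-0.116,0.034,0,-22]]}}

```text
time: 10.0
tool_pos: [0.5168, -0.0298, 0.1794]
tool_rot: [0.0, 0.596, 0.803, -0.0]
contact_force: [0.2, 0.8, 1.3]
gripper_width: 0.999
```

Request:
{"api": "jog_arm", "payload": {"targets": [[0,0,0,0],[0,0,0,0],[0,0,0,0],[0,0,0,0]]}}

```text
time: 10.33
tool_pos: [0.5163, -0.0256, 0.1796]
tool_rot: [-0.0, 0.595, 0.804, 0.0]
contact_force: [0.5, 0.5, 0.7]
gripper_width: 1.003
```

```bash
python3 - <<'E'
from h import *
togo(518,-26,107)
c,im=shot("wrist","w6")
x=plane;hsv=cv2.cvtColor(im,cv2.COLOR_RGB2HSV)
for k in cnts((hsv[...,1]<50)&(hsv[...,2]>90),300):
    P=plane(c,k,.081)[:,:2]*1e3;(a,b),r=cv2.minEnclosingCircle(P.astype(np.float32))
    print("ring?",round(a,1),round(b,1),round(r,1),cv2.boundingRect(k))
y=(hsv[...,0]>20)&(hsv[...,0]<32)&(hsv[...,1]>190)
print([cv2.boundingRect(k) for k in cnts(y,300)])
cv2.imwrite("pics/w6c.png",cv2.resize(im[120:310,230:420],None,fx=3.1,fy=3.1,interpolation=cv2.INTER_CUBIC)[:,:,::-1])
E
```

```text
tcp [516.3 -25.6 179.6] toolx yaw 107.0 shift mm [-0.9  1.5 -0. ] turn 0.0 q6 -0.49 t 10.33
ring? 517.7 -24.9 26.7 (296, 174, 56, 55)
ring? 653.1 24.5 51.3 (436, 141, 84, 102)
ring? 709.6 101.7 20.3 (564, 110, 38, 42)
ring? 393.1 -8.2 111.1 (167, 0, 54, 255)
[(295, 207, 55, 35), (290, 107, 62, 98)]
```

View pics/w6c.png

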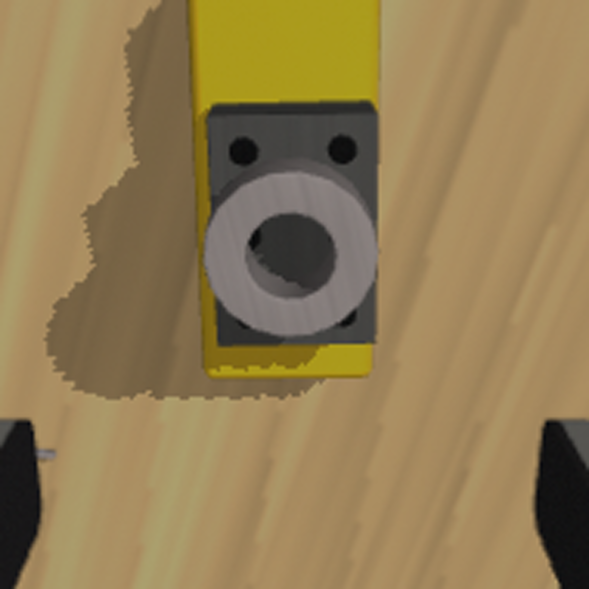

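```bash
python3 - <<'E'
from h import *
c=cams.get_calibration("wrist")
f=lambda a:(np.array(a)+.5)/3.1+[230,120]-.5
B=plane(c,f([[205,253],[377,253],[291,170],[291,337],[230,195],[352,195],[232,312],[350,312]]),.081)[:,:2]*1e3
s=np.linalg.lstsq(np.c_[2*B,np.ones(len(B))],(B**2).sum(1),rcond=None)[0];print("ring",s[:2],"R",np.sqrt(s[2]+s[0]**2+s[1]**2))
print("block",rect(plane(c,f([[208,112],[377,110],[376,345],[217,345]]),.061)))
togo(*s[:2],107)
E
```

```text
ring [517.51071199 -26.37586722] R 25.187123526256265
block [518.9 -25.5  76.8  51.9 -72.4]
tcp [516.4 -25.7 179.7] toolx yaw 107.0 shift mm [-1.   0.9 -0. ] turn 0.0 q6 -0.49 t 10.38
```

Request:
{"api": "jog_arm", "payload": {"targets": [[-0.001,0.001,0.035,0],[-0.001,0.001,0.07,0],[-0.001,0.001,0.095,0],[-0.001,0.001,0.11,0],[-0.001,0.001,0.118,0]]}}

```text
time: 10.8
tool_pos: [0.5157, -0.0264, 0.0588]
tool_rot: [-0.002, 0.595, 0.804, -0.001]
contact_force: [-1.1, -0.5, 0.1]
gripper_width: 1.001
```

Request:
{"api": "jog_arm", "payload": {"targets": [[0,0,0,0],[0,0,0,0],[0,0,0,0],[0,0,0,0]]}}

```text
time: 11.13
tool_pos: [0.5192, -0.0276, 0.0637]
tool_rot: [0.002, 0.595, 0.804, 0.001]
contact_force: [0.6, -0.4, -0.1]
gripper_width: 0.999
```

Request:
{"api": "jog_arm", "payload": {"targets": [[0,0,0,0],[0,0,0,0],[0,0,0,0],[0,0,0,0],[0,0,0,0]], "fingers": 0}}

```text
time: 11.55
tool_pos: [0.5186, -0.0277, 0.063]
tool_rot: [0.001, 0.595, 0.803, 0.0]
contact_force: [-1.1, 0.5, 6.4]
gripper_width: 0.578
```

Request:
{"api": "jog_arm", "payload": {"targets": [[0,0,0,0],[0,0,0,0],[0,0,0,0]]}}

```text
time: 11.8
tool_pos: [0.5186, -0.0276, 0.063]
tool_rot: [0.001, 0.595, 0.804, 0.0]
contact_force: [-1.1, 0.4, 5.9]
gripper_width: 0.575
```

Request:
{"api": "jog_arm", "payload": {"targets": [[0,0,-0.002,0],[0,0,-0.005,0],[0,0,-0.01,0],[0,0,-0.015,0],[0,0,-0.015,0]]}}

```text
time: 12.22
tool_pos: [0.5183, -0.0275, 0.0778]
tool_rot: [0.001, 0.595, 0.804, 0.0]
contact_force: [0.3, -0.4, -2.4]
gripper_width: 0.579
```

```bash
python3 - <<'E'
from h import *
togo(630.5,-288.4,-73)
c,im=shot("wrist","w7")
cv2.imwrite("pics/w7c.png",cv2.resize(im[100:330,220:430],None,fx=3,fy=2.6,interpolation=cv2.INTER_CUBIC)[:,:,::-1])
E
```

```text
tcp [518.3 -27.5  77.8] toolx yaw 106.9 shift mm [-2.822e+02  3.130e+01  2.000e-01] turn -0.1 q6 -0.49 t 12.22
```

View pics/w7c.png

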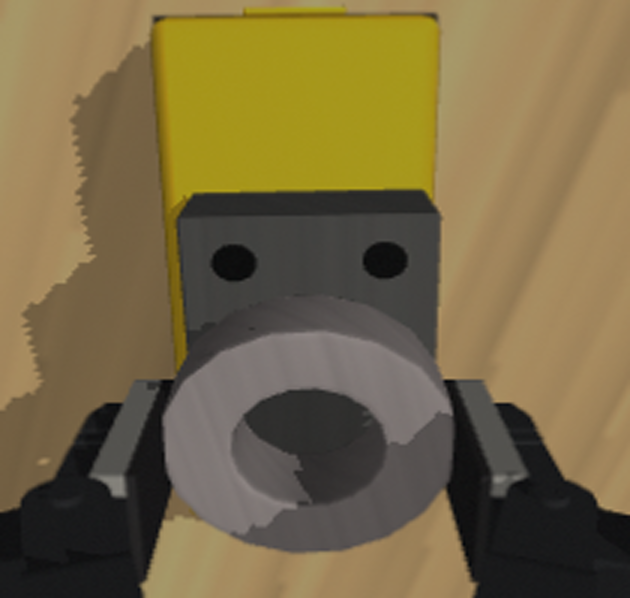

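Request:
{"api": "jog_arm", "payload": {"targets": [[0,0,-0.03,0],[-0.02,0.002,-0.055,0],[-0.055,0.006,-0.06,0],[-0.09,0.01,-0.06,0],[-0.13,0.014,-0.06,0]]}}

```text
time: 12.68
tool_pos: [0.5699, -0.1484, 0.1379]
tool_rot: [0.001, 0.595, 0.804, 0.0]
contact_force: [0.1, 0.6, -2.2]
gripper_width: 0.574
```

Request:
{"api": "jog_arm", "payload": {"targets": [[-0.04,0.004,0,0],[-0.08,0.009,0,0],[-0.12,0.014,0,0],[-0.145,0.016,0,0],[-0.153,0.017,0,0]]}}

```text
time: 13.1
tool_pos: [0.6304, -0.2932, 0.1363]
tool_rot: [0.0, 0.597, 0.803, -0.0]
contact_force: [-1.3, 0.6, -3.0]
gripper_width: 0.577
```

Request:
{"api": "jog_arm", "payload": {"targets": [[0,0,0.02,0],[0,0,0.035,0],[0,0,0.045,0],[0,0,0.05,0],[0,0,0.05,0]]}}

```text
time: 13.52
tool_pos: [0.6283, -0.2874, 0.084]
tool_rot: [-0.002, 0.595, 0.804, -0.0]
contact_force: [-1.0, 0.3, -1.7]
gripper_width: 0.577
```

Request:
{"api": "jog_arm", "payload": {"targets": [[0,0,0,0],[0,0,0,0],[0,0,0,0],[0,0,0,0],[0,0,0,0]]}}

```text
time: 13.93
tool_pos: [0.6303, -0.2893, 0.0877]
tool_rot: [0.001, 0.595, 0.804, 0.0]
contact_force: [-0.9, 0.1, -2.7]
gripper_width: 0.577
```

```bash
python3 - <<'E'
from h import *
togo(630.5,-288.4,-73)
c,im=shot("wrist","w8")
cv2.imwrite("pics/w8c.png",cv2.resize(im[100:330,220:430],None,fx=3,fy=2.6,interpolation=cv2.INTER_CUBIC)[:,:,::-1])
E
```

```text
tcp [ 630.3 -289.3   87.7] toolx yaw 106.9 shift mm [ 0.8  0.5 -0. ] turn -0.1 q6 -0.83 t 13.93
```

View pics/w8c.png

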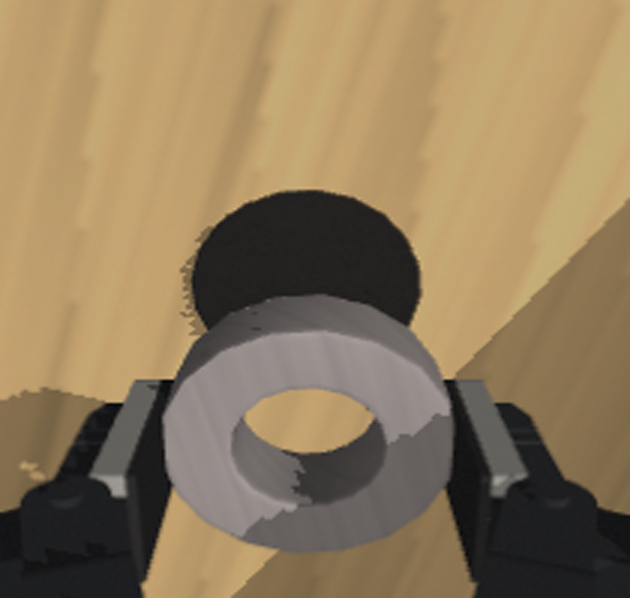

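```bash
python3 - <<'E'
from h import *
c=cams.get_calibration("wrist");im=cv2.imread("pics/w8.png")
v=im.max(2);m=(v<60);m[215:]=0
def circ(B):
    s=np.linalg.lstsq(np.c_[2*B,np.ones(len(B))],(B**2).sum(1),rcond=None)[0];return s[:2].round(1),np.sqrt(s[2]+s[0]**2+s[1]**2).round(1)
k=max(cnts(m,300),key=cv2.contourArea)[:,0];k=k[k[:,1]<205]
print("pad",circ(plane(c,k,.012)[:,:2]*1e3))
f=lambda a:(np.array(a)+.5)/[3,2.6]+[220,100]-.5
print("ring top",circ(plane(c,f([[165,420],[453,420],[307,332],[310,551],[190,365],[430,365],[200,505],[425,505]]),.1057)[:,:2]*1e3))
E
```

```text
pad (array([ 462.9, -282.1]), np.float64(42.8))
ring top (array([ 629.5, -286.5]), np.float64(24.9))
```

```bash
python3 - <<'E'
from h import *
c=cams.get_calibration("wrist");im=cv2.imread("pics/w8.png")
v=im.max(2);m=(v<60);m[205:]=0
def circ(B):
    s=np.linalg.lstsq(np.c_[2*B,np.ones(len(B))],(B**2).sum(1),rcond=None)[0];return s[:2].round(1),np.sqrt(s[2]+s[0]**2+s[1]**2).round(1)
for k in cnts(m,300):
    k=k[:,0];k=k[k[:,1]<200];print("pad",cv2.boundingRect(k),circ(plane(c,k,.012)[:,:2]*1e3))
E
```

```text
pad (286, 174, 72, 26) (array([ 629.3, -289.5]), np.float64(30.7))
pad (65, 71, 116, 129) (array([ 462.5, -281.3]), np.float64(42.4))
pad (503, 4, 90, 129) (array([ 757.9, -138.8]), np.float64(30.8))
```

Request:
{"api": "jog_arm", "payload": {"targets": [[-0.0012,0,0.025,0],[-0.0012,0,0.045,0],[-0.0012,0,0.06,0],[-0.0012,0,0.066,0],[-0.0012,0,0.068,0]]}}

```text
time: 14.4
tool_pos: [0.629, -0.2896, 0.0167]
tool_rot: [-0.002, 0.595, 0.803, -0.0]
contact_force: [-0.8, -0.1, -2.0]
gripper_width: 0.577
```

Request:
{"api": "jog_arm", "payload": {"targets": [[0,0,0,0],[0,0,0,0],[0,0,0,0],[0,0,0,0],[0,0,0,0]]}}

```text
time: 14.82
tool_pos: [0.6308, -0.2907, 0.02]
tool_rot: [0.001, 0.595, 0.804, 0.0]
contact_force: [0.4, -0.5, -2.7]
gripper_width: 0.577
```

Request:
{"api": "jog_arm", "payload": {"targets": [[0,0,0.001,0],[0,0,0.002,0],[0,0,0.003,0],[0,0,0.003,0],[0,0,0.003,0]]}}

```text
time: 15.23
tool_pos: [0.63, -0.2902, 0.0155]
tool_rot: [-0.0, 0.595, 0.804, -0.0]
contact_force: [-0.6, -0.1, -1.9]
gripper_width: 0.572
```

```bash
python3 - <<'E'
from h import *
togo(630,-289,-73)
E
```

```text
tcp [ 630.  -290.2   15.5] toolx yaw 106.9 shift mm [1.1 0.3 0. ] turn -0.1 q6 -0.83 t 15.23
```

Request:
{"api": "jog_arm", "payload": {"targets": [[0,0,0.0005,0],[0,0,0.001,0],[0,0,0.001,0],[0,0,0.001,0]]}}

```text
time: 15.57
tool_pos: [0.6302, -0.2903, 0.0147]
tool_rot: [-0.0, 0.595, 0.804, 0.0]
contact_force: [0.2, -0.9, -2.3]
gripper_width: 0.571
```

Request:
{"api": "jog_arm", "payload": {"targets": [[0,0,0.0005,0],[0,0,0.0005,0],[0,0,0.0005,0]]}}

```text
time: 15.82
tool_pos: [0.6302, -0.2903, 0.0143]
tool_rot: [-0.0, 0.595, 0.804, -0.0]
contact_force: [0.3, 0.2, -1.8]
gripper_width: 0.577
```

Request:
{"api": "jog_arm", "payload": {"targets": [[0,0,0.0005,0],[0,0,0.0005,0],[0,0,0.0005,0],[0,0,0.0005,0]]}}

```text
time: 16.15
tool_pos: [0.6303, -0.2903, 0.0141]
tool_rot: [0.0, 0.595, 0.804, -0.0]
contact_force: [-0.1, 0.5, -0.1]
gripper_width: 0.575
```

Request:
{"api": "jog_arm", "payload": {"targets": [[0,0,0.0005,0],[0,0,0.0005,0],[0,0,0.0005,0],[0,0,0.0005,0]]}}

```text
time: 16.48
tool_pos: [0.6304, -0.2904, 0.0141]
tool_rot: [0.0, 0.595, 0.804, -0.0]
contact_force: [-2.7, 1.8, 5.5]
gripper_width: 0.579
```

Request:
{"api": "jog_arm", "payload": {"targets": [[0,0,0,0],[0,0,0,0],[0,0,0,0],[0,0,0,0]], "fingers": 1}}

```text
time: 16.82
tool_pos: [0.6302, -0.2904, 0.013]
tool_rot: [0.0, 0.595, 0.803, 0.0]
contact_force: [0.0, -0.9, -0.3]
gripper_width: 1.001
```

Request:
{"api": "jog_arm", "payload": {"targets": [[0,0,-0.02,0],[0,0,-0.055,0],[0,0,-0.095,0],[0,0,-0.135,0],[0,0,-0.166,0]]}}

```text
time: 17.23
tool_pos: [0.631, -0.2907, 0.183]
tool_rot: [0.002, 0.595, 0.804, 0.0]
contact_force: [0.9, 0.2, 0.5]
gripper_width: 0.999
```

Request:
{"api": "jog_arm", "payload": {"targets": [[0.04,-0.004,0,0],[0.08,-0.009,0,0],[0.12,-0.013,0,0],[0.16,-0.017,0,0],[0.195,-0.022,0,0]]}}

```text
time: 17.65
tool_pos: [0.5514, -0.1083, 0.1791]
tool_rot: [0.0, 0.595, 0.804, 0.0]
contact_force: [-0.5, 0.4, 0.0]
gripper_width: 1.003
```

Request:
{"api": "jog_arm", "payload": {"targets": [[0.04,-0.004,0,0],[0.075,-0.008,0,0],[0.087,-0.009,0,0],[0.087,-0.009,0,0],[0.087,-0.009,0,0]]}}

```text
time: 18.07
tool_pos: [0.5187, -0.0296, 0.1795]
tool_rot: [0.001, 0.595, 0.804, -0.0]
contact_force: [0.2, 0.8, 0.4]
gripper_width: 0.999
```

Request:
{"api": "jog_arm", "payload": {"targets": [[0,0,0,0],[0,0,0,0],[0,0,0,0],[0,0,0,0],[0,0,0,0]]}}

```text
time: 18.48
tool_pos: [0.5186, -0.0302, 0.1792]
tool_rot: [-0.0, 0.596, 0.803, -0.0]
contact_force: [-0.0, -0.2, -0.5]
gripper_width: 1.001
```

```bash
python3 - <<'E'
from h import *
togo(518.9,-25.5,-72.5)
c,im=shot("wrist","w9");ct,it=shot("top","t2")
hsv=cv2.cvtColor(im,cv2.COLOR_RGB2HSV)
m=(hsv[...,1]<70)&(hsv[...,2]<100);m[:150]=0;m[260:]=0;m[:,:280]=0;m[:,370:]=0
m=cv2.morphologyEx(m.astype(np.uint8),cv2.MORPH_CLOSE,np.ones((7,7)))
for k in cnts(m,300):print("block",cv2.boundingRect(k),rect(plane(c,k,.061)))
a=cv2.resize(im[120:310,230:420],(590,590),interpolation=cv2.INTER_CUBIC)
b=cv2.resize(it[105:165,395:450],(210,230),interpolation=cv2.INTER_CUBIC)
a2=np.zeros((590,800,3),np.uint8);a2[:,:590]=a;a2[:230,590:]=b
cv2.imwrite("pics/w9c.png",a2[:,:,::-1])
E
```

```text
tcp [518.6 -30.2 179.2] toolx yaw 106.9 shift mm [ 4.4  1.6 -0. ] turn -0.6 q6 -0.5 t 18.48
block (296, 150, 55, 77) [518.2 -24.8  76.5  50.9 -71.9]
```

View pics/w9c.png

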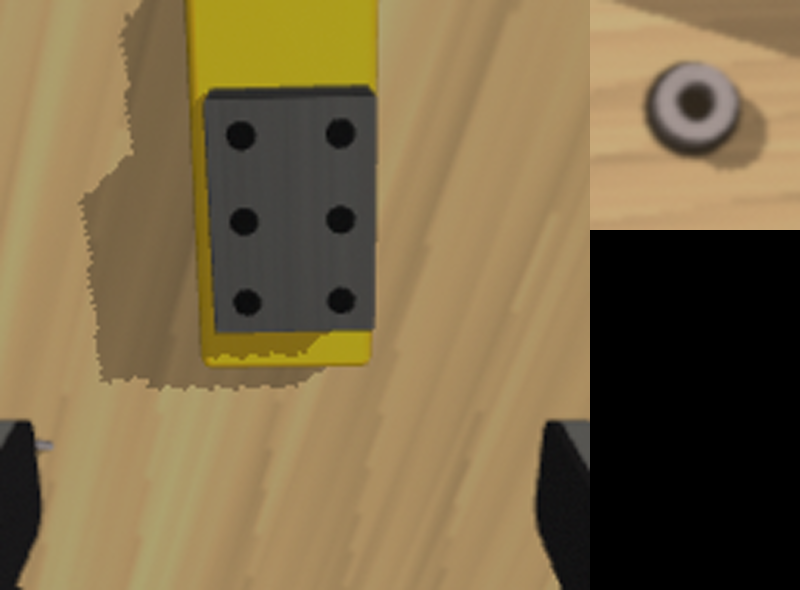

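```bash
python3 - <<'E'
from h import *
c=cams.get_calibration("wrist")
f=lambda a:(np.array(a)+.5)/3.105+[230,120]-.5
P=plane(c,f([[206,97],[375,94],[375,330],[216,332]]),.061);print(rect(P),np.round(P[:,:2].mean(0)*1e3,1))
h=plane(c,f([[240,135],[341,133],[244,222],[341,219],[247,302],[341,300]]),.061)[:,:2]*1e3
print("holes",h.mean(0).round(1),[np.degrees(np.arctan2(*(h[i]-h[j])[::-1])).round(1) for i,j in((0,4),(1,5),(0,1),(2,3),(4,5))])
togo(*h.mean(0),-72.2)
E
```

```text
[518.8 -24.9  76.   51.4 -72.3] [518.5 -25.1]
holes [518.5 -25.7] [np.float64(108.3), np.float64(108.0), np.float64(-161.9), np.float64(-161.2), np.float64(-161.8)]
tcp [518.5 -29.9 179.2] toolx yaw 106.9 shift mm [4.1 1.2 0. ] turn -0.9 q6 -0.5 t 18.58
```

Request:
{"api": "jog_arm", "payload": {"targets": [[0.0045,0.0013,0.035,-1.1],[0.0045,0.0013,0.075,-1.1],[0.0045,0.0013,0.11,-1.1],[0.0045,0.0013,0.13,-1.1],[0.0045,0.0013,0.138,-1.1]]}}

```text
time: 19.0
tool_pos: [0.5151, -0.0243, 0.0369]
tool_rot: [-0.003, 0.588, 0.809, -0.002]
contact_force: [-1.4, 0.0, 0.2]
gripper_width: 1.001
```

Request:
{"api": "jog_arm", "payload": {"targets": [[0,0,0.002,0],[0,0,0.003,0],[0,0,0.003,0],[0,0,0.003,0],[0,0,0.003,0]]}}

```text
time: 19.42
tool_pos: [0.5198, -0.0251, 0.0402]
tool_rot: [0.002, 0.588, 0.809, 0.001]
contact_force: [-0.3, -0.0, 0.2]
gripper_width: 0.996
```

Request:
{"api": "jog_arm", "payload": {"targets": [[0,0,0,0],[0,0,0,0],[0,0,0,0],[0,0,0,0],[0,0,0,0]]}}

```text
time: 19.83
tool_pos: [0.5183, -0.0248, 0.0383]
tool_rot: [-0.0, 0.588, 0.809, -0.0]
contact_force: [0.0, -1.1, 0.4]
gripper_width: 0.998
```

```bash
python3 - <<'E'
from h import *
togo(518.6,-25.3,-72)
E
```

```text
tcp [518.3 -24.8  38.3] toolx yaw 108.0 shift mm [-0.5  0.1 -0. ] turn 0.0 q6 -0.51 t 19.83
```

Request:
{"api": "jog_arm", "payload": {"targets": [[0,0,0,0],[0,0,0,0],[0,0,0,0],[0,0,0,0],[0,0,0,0]], "fingers": 0}}

```text
time: 20.25
tool_pos: [0.5186, -0.0249, 0.0386]
tool_rot: [0.0, 0.588, 0.809, 0.0]
contact_force: [-0.1, 0.1, 1.8]
gripper_width: 0.595
```

Request:
{"api": "jog_arm", "payload": {"targets": [[0,0,0,0],[0,0,0,0],[0,0,-0.001,0],[0,0,-0.002,0],[0,0,-0.003,0]]}}

```text
time: 20.67
tool_pos: [0.5167, -0.0245, 0.0397]
tool_rot: [-0.002, 0.588, 0.809, -0.001]
contact_force: [-0.0, 0.3, -6.0]
gripper_width: 0.592
```

Request:
{"api": "jog_arm", "payload": {"targets": [[0,0,-0.005,0],[0,0,-0.015,0],[0,0,-0.035,0],[0,0,-0.06,0],[0,0,-0.08,0]]}}

```text
time: 21.08
tool_pos: [0.5184, -0.0248, 0.1232]
tool_rot: [0.0, 0.588, 0.809, 0.0]
contact_force: [0.9, -0.5, -5.0]
gripper_width: 0.593
```

```bash
python3 - <<'E'
from h import *
togo(462.2,-281.4,71.6)
c,im=shot("wrist","w10")
hsv=cv2.cvtColor(im,cv2.COLOR_RGB2HSV)
for k in cnts((hsv[...,0]>20)&(hsv[...,0]<32)&(hsv[...,1]>190)&(hsv[...,2]>90),500):print("case",cv2.boundingRect(k),rect(plane(c,k,.036)))
E
```

```text
tcp [518.4 -24.8 123.2] toolx yaw 108.0 shift mm [-226.6 -132.9   -0. ] turn 36.4 q6 -0.51 t 21.08
case (281, 107, 77, 88) [501.7  17.6  70.5  60.3 -72. ]
```

Request:
{"api": "jog_arm", "payload": {"targets": [[-0.03,-0.018,0,6],[-0.062,-0.036,0,13],[-0.095,-0.055,0,20],[-0.125,-0.073,0,27],[-0.155,-0.091,0,33.4]]}}

```text
time: 21.55
tool_pos: [0.479, -0.2018, 0.1212]
tool_rot: [0.0, 0.797, 0.604, 0.0]
contact_force: [1.1, 0.0, -6.0]
gripper_width: 0.596
```

Request:
{"api": "jog_arm", "payload": {"targets": [[0,0,0,3],[0,0,0,3]]}}

```text
time: 21.72
tool_pos: [0.4791, -0.202, 0.1211]
tool_rot: [-0.0, 0.812, 0.583, 0.0]
contact_force: [0.4, 0.3, -6.0]
gripper_width: 0.596
```

```bash
python3 - <<'E'
from h import *
togo(462.2,-281.4,71.6)
E
```

```text
tcp [ 479.1 -202.   121.1] toolx yaw 71.4 shift mm [-80.6   9.3  -0. ] turn -0.2 q6 -0.22 t 21.72
```

Request:
{"api": "jog_arm", "payload": {"targets": [[-0.03,0.003,0,-0.2],[-0.06,0.007,0.01,-0.2],[-0.078,0.009,0.03,-0.2],[-0.0806,0.0093,0.05,-0.2],[-0.0806,0.0093,0.06,-0.2]]}}

```text
time: 22.13
tool_pos: [0.4619, -0.279, 0.0586]
tool_rot: [-0.002, 0.81, 0.587, -0.0]
contact_force: [-0.9, 1.2, -7.0]
gripper_width: 0.596
```

Request:
{"api": "jog_arm", "payload": {"targets": [[0,0,0.01,0],[0,0,0.015,0],[0,0,0.015,0],[0,0,0.015,0],[0,0,0.015,0]]}}

```text
time: 22.55
tool_pos: [0.4642, -0.2799, 0.0475]
tool_rot: [0.001, 0.81, 0.587, 0.0]
contact_force: [0.4, 0.5, -5.8]
gripper_width: 0.593
```

Request:
{"api": "jog_arm", "payload": {"targets": [[0,0,0,0],[0,0,0,0],[0,0,0,0],[0,0,0,0]]}}

```text
time: 22.88
tool_pos: [0.4634, -0.28, 0.0467]
tool_rot: [0.0, 0.81, 0.587, 0.0]
contact_force: [0.1, 0.3, -6.3]
gripper_width: 0.591
```

```bash
python3 - <<'E'
from h import *
togo(462.2,-281.4,71.6)
c,im=shot("wrist","w11")
cv2.imwrite("pics/w11c.png",cv2.resize(im[100:330,220:430],None,fx=3.6,fy=2.6,interpolation=cv2.INTER_CUBIC)[:,:,::-1])
E
```

```text
tcp [ 463.4 -280.    46.7] toolx yaw 71.8 shift mm [-1.7 -0.7 -0. ] turn 0.2 q6 -0.36 t 22.88
```

View pics/w11c.png

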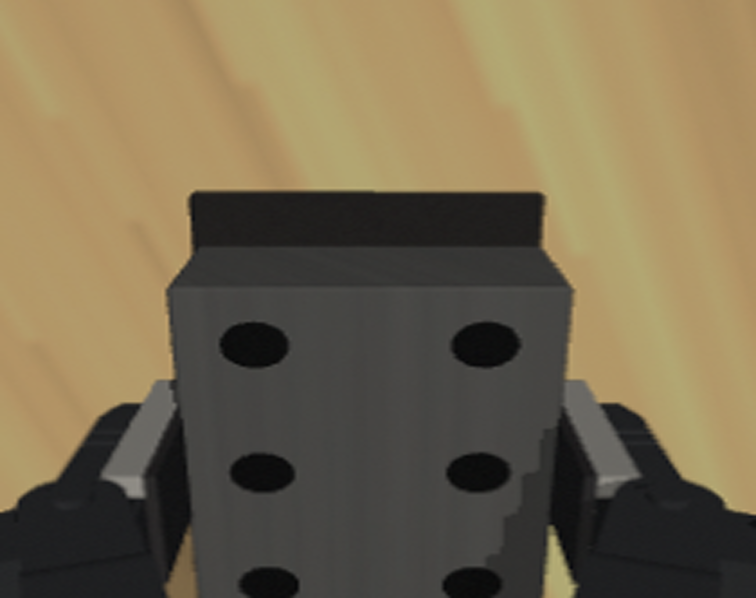

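```bash
python3 - <<'E'
from h import *
c=cams.get_calibration("wrist")
f=lambda a:(np.array(a)+.5)/[3.6,2.6]+[220,100]-.5
def edge(n,px,z,half):
    P=plane(c,f(px),z)[:,:2]*1e3;d=P[1]-P[0];yaw=np.degrees(np.arctan2(d[1],d[0]))+90
    u=np.array([np.cos(np.radians(yaw)),np.sin(np.radians(yaw))]);print(n,"len",np.hypot(*d).round(1),"yaw",yaw.round(1),"centre",(P.mean(0)-half*u).round(1))
edge("pad",[[189,192],[544,193]],.012,44)
edge("top",[[168,288],[572,288]],.0691,38)
edge("bot",[[192,247],[545,247]],.0441,38)
togo(462.2,-281.4,71.6)
E
```

```text
pad len 63.1 yaw 71.6 centre [ 461.6 -283.2]
top len 50.7 yaw 71.8 centre [ 463.1 -281. ]
bot len 52.6 yaw 71.8 centre [ 462.8 -281.4]
tcp [ 463.3 -279.9   46.6] toolx yaw 71.8 shift mm [-1.7 -0.6  0. ] turn 0.2 q6 -0.36 t 22.93
```

Request:
{"api": "jog_arm", "payload": {"targets": [[-0.0019,-0.0007,0.01,0.2],[-0.0019,-0.0007,0.018,0.2],[-0.0019,-0.0007,0.024,0.2],[-0.0019,-0.0007,0.026,0.2],[-0.0019,-0.0007,0.027,0.2]]}}

```text
time: 23.35
tool_pos: [0.4611, -0.2808, 0.0178]
tool_rot: [-0.001, 0.811, 0.585, -0.0]
contact_force: [1.9, 0.3, -5.6]
gripper_width: 0.591
```

Request:
{"api": "jog_arm", "payload": {"targets": [[0,0,0,0],[0,0,0,0],[0,0,0,0],[0,0,0,0],[0,0,0,0]]}}

```text
time: 23.77
tool_pos: [0.4622, -0.2816, 0.0197]
tool_rot: [0.0, 0.811, 0.585, 0.0]
contact_force: [-0.2, 0.9, -6.1]
gripper_width: 0.597
```

Request:
{"api": "jog_arm", "payload": {"targets": [[0,0,0.001,0],[0,0,0.002,0],[0,0,0.003,0],[0,0,0.003,0],[0,0,0.003,0]]}}

```text
time: 24.18
tool_pos: [0.4618, -0.2813, 0.0161]
tool_rot: [-0.0, 0.811, 0.585, -0.0]
contact_force: [0.2, 0.2, -5.4]
gripper_width: 0.596
```

Request:
{"api": "jog_arm", "payload": {"targets": [[0,0,0.0005,0],[0,0,0.001,0],[0,0,0.001,0],[0,0,0.001,0]]}}

```text
time: 24.52
tool_pos: [0.4619, -0.2814, 0.0153]
tool_rot: [-0.0, 0.811, 0.585, -0.0]
contact_force: [0.5, -0.7, -6.3]
gripper_width: 0.595
```

Request:
{"api": "jog_arm", "payload": {"targets": [[0,0,0.0005,0],[0,0,0.0005,0],[0,0,0.0005,0],[0,0,0.0005,0]]}}

```text
time: 24.85
tool_pos: [0.4619, -0.2814, 0.0148]
tool_rot: [-0.0, 0.811, 0.585, -0.0]
contact_force: [-0.6, 0.7, -5.8]
gripper_width: 0.594
```

Request:
{"api": "jog_arm", "payload": {"targets": [[0,0,0.0005,0],[0,0,0.0005,0],[0,0,0.0005,0],[0,0,0.0005,0]]}}

```text
time: 25.18
tool_pos: [0.462, -0.2815, 0.0146]
tool_rot: [0.0, 0.811, 0.585, -0.0]
contact_force: [0.1, 0.7, -2.7]
gripper_width: 0.596
```

Request:
{"api": "jog_arm", "payload": {"targets": [[0,0,0.0004,0],[0,0,0.0004,0],[0,0,0.0004,0],[0,0,0.0004,0]]}}

```text
time: 25.52
tool_pos: [0.4621, -0.2815, 0.0146]
tool_rot: [-0.0, 0.811, 0.585, -0.0]
contact_force: [-4.1, 2.6, 3.7]
gripper_width: 0.595
```

Request:
{"api": "jog_arm", "payload": {"targets": [[0,0,0,0],[0,0,0,0],[0,0,0,0],[0,0,0,0]], "fingers": 1}}

```text
time: 25.85
tool_pos: [0.4624, -0.2819, 0.0142]
tool_rot: [0.001, 0.811, 0.585, 0.0]
contact_force: [-0.0, 0.2, -0.0]
gripper_width: 1.001
```

Request:
{"api": "jog_arm", "payload": {"targets": [[0,0,-0.02,0],[0,0,-0.055,0],[0,0,-0.095,0],[0,0,-0.135,0],[0,0,-0.166,0]]}}

```text
time: 26.27
tool_pos: [0.4628, -0.2821, 0.1836]
tool_rot: [0.002, 0.811, 0.585, 0.001]
contact_force: [0.8, -0.8, 0.5]
gripper_width: 1.001
```

Request:
{"api": "jog_arm", "payload": {"targets": [[0.04,-0.005,0,0],[0.08,-0.01,0,0],[0.12,-0.015,0,0],[0.16,-0.02,0,0],[0.19,-0.023,0,0]]}}

```text
time: 26.68
tool_pos: [0.5003, -0.0914, 0.1802]
tool_rot: [0.0, 0.811, 0.586, 0.001]
contact_force: [0.6, -0.9, -0.4]
gripper_width: 1.0
```

Request:
{"api": "jog_arm", "payload": {"targets": [[0.02,-0.003,0,-7],[0.035,-0.005,0,-14],[0.04,-0.006,0,-21],[0.04,-0.006,0,-28],[0.04,-0.006,0,-35]]}}

```text
time: 27.1
tool_pos: [0.5072, -0.0534, 0.18]
tool_rot: [0.0, 0.594, 0.804, 0.0]
contact_force: [0.6, -0.4, -0.3]
gripper_width: 0.998
```

Request:
{"api": "jog_arm", "payload": {"targets": [[0,0,0,-1.4],[0,0,0,-1.4],[0,0,0,-1.4],[0,0,0,-1.4],[0,0,0,-1.4]]}}

```text
time: 27.52
tool_pos: [0.5069, -0.0541, 0.1799]
tool_rot: [0.0, 0.588, 0.809, 0.0]
contact_force: [-0.6, -0.4, 0.1]
gripper_width: 0.998
```

```bash
python3 - <<'E'
from h import *
togo(514,-19.6,-72)
c,im=shot("wrist","w12");ct,it=shot("top","t3")
hsv=cv2.cvtColor(im,cv2.COLOR_RGB2HSV)
m=(hsv[...,0]>20)&(hsv[...,0]<32)&(hsv[...,1]>190)&(hsv[...,2]>60)
for k in cnts(m,500):print("case",cv2.boundingRect(k),rect(plane(c,k,.036)))
m=cv2.cvtColor(it,cv2.COLOR_RGB2HSV);m=(m[...,0]>20)&(m[...,0]<32)&(m[...,1]>190)&(m[...,2]>60)
for k in cnts(m,100):print("case top",cv2.boundingRect(k),rect(plane(ct,k,.036)))
a=np.zeros((600,800,3),np.uint8);a[:,:460]=cv2.resize(im[70:370,200:430],(460,600));a[:380,460:]=cv2.resize(it[100:240,390:515],(340,380))
cv2.imwrite("pics/w12c.png",a[:,:,::-1])
E
```

```text
tcp [506.9 -54.1 179.9] toolx yaw 108.0 shift mm [30.7 17.4  0. ] turn -0.0 q6 -0.57 t 27.52
case (309, 80, 64, 142) [512.5 -17.5 143.5  60.  -72.4]
```

View pics/w12c.png

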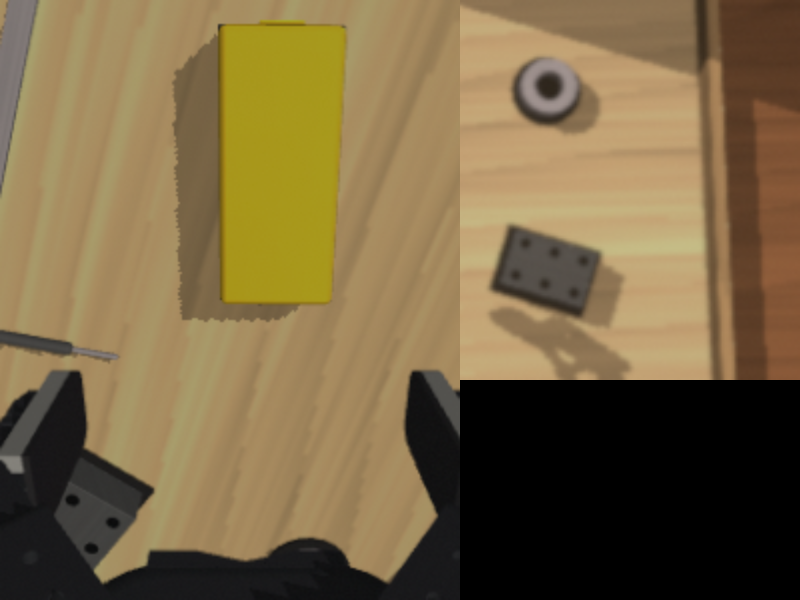

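```bash
python3 - <<'E'
from h import *
c=cams.get_calibration("wrist")
f=lambda a:(np.array(a)+.5)/2+[200,70]-.5
P=plane(c,f([[219,25],[346,26],[332,303],[222,302]]),.036);print(rect(P),np.round(P[:,:2].mean(0)*1e3,1),np.round(P[:,:2]*1e3,1).tolist())
togo(513,-18.5,-72.2)
E
```

```text
[513.6 -18.2 141.4  60.3 -72.2] [513.5 -18.2] [[463.2, 39.8], [520.3, 58.0], [564.0, -76.3], [506.4, -94.4]]
tcp [506.9 -54.1 179.9] toolx yaw 108.0 shift mm [32.  16.8  0. ] turn 0.2 q6 -0.57 t 27.62
```

Request:
{"api": "jog_arm", "payload": {"targets": [[0.03,0.016,0.01,0.2],[0.0318,0.0173,0.045,0.2],[0.0318,0.0173,0.08,0.2],[0.0318,0.0173,0.115,0.2],[0.0318,0.0173,0.14,0.2]]}}

```text
time: 28.03
tool_pos: [0.5119, -0.0179, 0.0369]
tool_rot: [-0.001, 0.589, 0.808, -0.001]
contact_force: [1.3, 0.8, -0.4]
gripper_width: 1.001
```

Request:
{"api": "jog_arm", "payload": {"targets": [[0,0,0.015,0],[0,0,0.022,0],[0,0,0.027,0],[0,0,0.027,0],[0,0,0.027,0]]}}

```text
time: 28.45
tool_pos: [0.5145, -0.0186, 0.0141]
tool_rot: [0.001, 0.589, 0.808, 0.0]
contact_force: [0.2, -1.0, -0.6]
gripper_width: 1.001
```

Request:
{"api": "jog_arm", "payload": {"targets": [[0,0,0,0],[0,0,0,0],[0,0,0,0],[0,0,0,0],[0,0,0,0]]}}

```text
time: 28.87
tool_pos: [0.5137, -0.0184, 0.0133]
tool_rot: [0.0, 0.589, 0.808, 0.0]
contact_force: [0.4, 0.0, -0.6]
gripper_width: 1.0
```

```bash
python3 - <<'E'
from h import *
togo(513.5,-18.5,-72.2)
E
```

```text
tcp [513.7 -18.4  13.3] toolx yaw 107.8 shift mm [ 0.  -0.3 -0. ] turn 0.0 q6 -0.49 t 28.87
```

Request:
{"api": "jog_arm", "payload": {"targets": [[0,0,0,0],[0,0,0,0],[0,0,0,0],[0,0,0,0],[0,0,0,0]], "fingers": 0}}

```text
time: 29.28
tool_pos: [0.5139, -0.0185, 0.0133]
tool_rot: [0.0, 0.589, 0.808, 0.0]
contact_force: [0.6, -0.1, 3.2]
gripper_width: 0.713
```

Request:
{"api": "jog_arm", "payload": {"targets": [[0,0,0,0],[0,0,0,0],[0,0,-0.001,0],[0,0,-0.002,0],[0,0,-0.003,0]]}}

```text
time: 29.7
tool_pos: [0.5124, -0.0182, 0.0149]
tool_rot: [-0.001, 0.589, 0.808, -0.0]
contact_force: [-0.6, 0.1, -2.7]
gripper_width: 0.707
```

Request:
{"api": "jog_arm", "payload": {"targets": [[0,0,-0.01,0],[0,0,-0.03,0],[0,0,-0.055,0],[0,0,-0.08,0],[0,0,-0.1,0]]}}

```text
time: 30.12
tool_pos: [0.5138, -0.0184, 0.1182]
tool_rot: [0.001, 0.589, 0.808, 0.0]
contact_force: [0.8, 0.1, -1.9]
gripper_width: 0.713
```

```bash
python3 - <<'E'
from h import *
togo(626.3,282.5,-77.8);print(manip.state()["contact_force"],manip.state()["gripper_width"])
E
```

```text
tcp [513.8 -18.4 118.2] toolx yaw 107.8 shift mm [2.520e+02 1.992e+02 1.000e-01] turn 5.6 q6 -0.49 t 30.12
[ 0.82636614  0.09548496 -1.8627823 ] 0.7131834755780697
```

Request:
{"api": "jog_arm", "payload": {"targets": [[0.03,0.024,0,1],[0.062,0.049,0,2],[0.093,0.073,0,3],[0.124,0.098,0,4],[0.155,0.122,0,5.6]]}}

```text
time: 30.53
tool_pos: [0.5824, 0.1683, 0.1164]
tool_rot: [0.0, 0.628, 0.778, 0.0]
contact_force: [1.5, 0.1, -1.8]
gripper_width: 0.712
```

Request:
{"api": "jog_arm", "payload": {"targets": [[0.025,0.02,0,0],[0.05,0.04,0,0],[0.075,0.06,0,0],[0.085,0.068,0,0],[0.085,0.068,0,0]]}}

```text
time: 30.95
tool_pos: [0.6312, 0.2668, 0.1162]
tool_rot: [-0.0, 0.627, 0.779, 0.001]
contact_force: [-0.4, -0.1, -2.1]
gripper_width: 0.711
```

```bash
python3 - <<'E'
from h import *
togo(626.3,282.5,-77.8)
E
```

```text
tcp [631.2 266.8 116.2] toolx yaw 102.4 shift mm [16.4 -1.4  0. ] turn 0.2 q6 0.07 t 30.95
```

Request:
{"api": "jog_arm", "payload": {"targets": [[0.008,-0.001,0.02,0.2],[0.016,-0.0014,0.04,0.2],[0.0164,-0.0014,0.058,0.2],[0.0164,-0.0014,0.068,0.2],[0.0164,-0.0014,0.072,0.2]]}}

```text
time: 31.37
tool_pos: [0.6238, 0.2784, 0.0413]
tool_rot: [-0.001, 0.629, 0.777, -0.002]
contact_force: [-1.1, -0.7, -2.8]
gripper_width: 0.715
```

Request:
{"api": "jog_arm", "payload": {"targets": [[0,0,0,0],[0,0,0,0],[0,0,0,0],[0,0,0,0],[0,0,0,0]]}}

```text
time: 31.78
tool_pos: [0.6266, 0.2798, 0.0453]
tool_rot: [0.001, 0.629, 0.777, 0.001]
contact_force: [0.3, -0.8, -2.0]
gripper_width: 0.714
```

Request:
{"api": "jog_arm", "payload": {"targets": [[0,0,0,0],[0,0,0,0],[0,0,0,0]]}}

```text
time: 32.03
tool_pos: [0.6258, 0.2798, 0.0441]
tool_rot: [0.0, 0.629, 0.777, 0.0]
contact_force: [-0.1, 0.3, -2.9]
gripper_width: 0.714
```

```bash
python3 - <<'E'
from h import *
togo(626.3,282.5,-77.8)
c,im=shot("wrist","w13")
cv2.imwrite("pics/w13c.png",cv2.resize(im[40:240,210:440],None,fx=3.4,fy=2.9,interpolation=cv2.INTER_CUBIC)[:,:,::-1])
E
```

```text
tcp [625.8 279.8  44.1] toolx yaw 102.0 shift mm [2.6 1.  0. ] turn -0.2 q6 0.1 t 32.03
```

View pics/w13c.png

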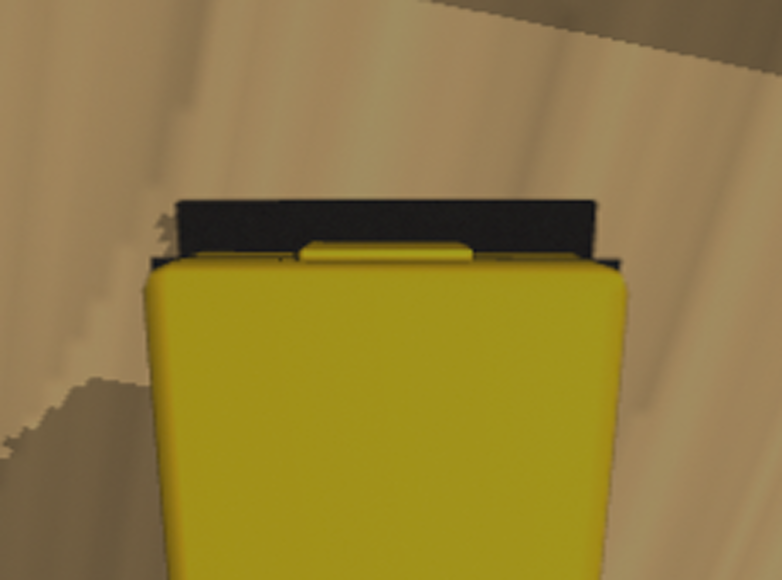

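```bash
python3 - <<'E'
from h import *
c=cams.get_calibration("wrist")
f=lambda a:(np.array(a)+.5)/[3.4,2.9]+[210,40]-.5
def edge(n,px,z,half):
    P=plane(c,f(px),z)[:,:2]*1e3;d=P[1]-P[0];yaw=np.degrees(np.arctan2(d[1],d[0]))+90
    u=np.array([np.cos(np.radians(yaw)),np.sin(np.radians(yaw))]);print(n,z,"len",np.hypot(*d).round(1),"yaw",yaw.round(1),"centre",(P.mean(0)-half*u).round(1))
edge("pad",[[177,201],[596,201]],.012,78.5)
for z in(.0387,.0517,.0587,.0667):edge("case",[[151,262],[620,262]],z,72.5)
edge("case top",[[146,290],[628,290]],.0667,0)
togo(626.3,282.5,-77.8)
E
```

```text
pad 0.012 len 72.6 yaw 102.1 centre [625.9 281.4]
case 0.0387 len 70.3 yaw 102.0 centre [626.5 277.5]
case 0.0517 len 64.1 yaw 102.0 centre [626.3 278.5]
case 0.0587 len 60.7 yaw 102.0 centre [626.1 279.1]
case 0.0667 len 56.9 yaw 102.0 centre [626.  279.7]
case top 0.0667 len 59.1 yaw 102.1 centre [611.8 346.8]
tcp [625.8 279.8  44. ] toolx yaw 102.0 shift mm [2.6 1.1 0. ] turn -0.2 q6 0.1 t 32.08
```

Request:
{"api": "jog_arm", "payload": {"targets": [[0.001,0.0003,0.008,0],[0.002,0.0003,0.015,0],[0.0028,0.0003,0.02,0],[0.0028,0.0003,0.021,0],[0.0028,0.0003,0.022,0]]}}

```text
time: 32.5
tool_pos: [0.6247, 0.2824, 0.0206]
tool_rot: [-0.001, 0.629, 0.777, -0.001]
contact_force: [-0.8, 0.3, -1.6]
gripper_width: 0.713
```

Request:
{"api": "jog_arm", "payload": {"targets": [[0,0,0,0],[0,0,0,0],[0,0,0,0],[0,0,0,0],[0,0,0,0]]}}

```text
time: 32.92
tool_pos: [0.6257, 0.2826, 0.0223]
tool_rot: [0.0, 0.629, 0.777, 0.0]
contact_force: [-0.9, -0.7, -2.2]
gripper_width: 0.709
```

Request:
{"api": "jog_arm", "payload": {"targets": [[0,0,0.001,0],[0,0,0.002,0],[0,0,0.003,0],[0,0,0.003,0],[0,0,0.003,0]]}}

```text
time: 33.33
tool_pos: [0.6253, 0.2825, 0.0187]
tool_rot: [-0.0, 0.629, 0.777, -0.0]
contact_force: [0.3, 0.4, -2.8]
gripper_width: 0.708
```

Request:
{"api": "jog_arm", "payload": {"targets": [[0,0,0.0005,0],[0,0,0.001,0],[0,0,0.001,0],[0,0,0.001,0]]}}

```text
time: 33.67
tool_pos: [0.6255, 0.2825, 0.0178]
tool_rot: [-0.0, 0.629, 0.777, -0.0]
contact_force: [-0.2, 0.7, -1.9]
gripper_width: 0.71
```

Request:
{"api": "jog_arm", "payload": {"targets": [[0,0,0.0004,0],[0,0,0.0004,0],[0,0,0.0004,0],[0,0,0.0004,0]]}}

```text
time: 34.0
tool_pos: [0.6255, 0.2825, 0.0175]
tool_rot: [-0.0, 0.629, 0.777, -0.0]
contact_force: [0.0, 0.0, -1.8]
gripper_width: 0.712
```

Request:
{"api": "jog_arm", "payload": {"targets": [[0,0,0.0005,0],[0,0,0.0005,0],[0,0,0.0005,0],[0,0,0.0005,0]]}}

```text
time: 34.33
tool_pos: [0.6256, 0.2826, 0.0173]
tool_rot: [0.0, 0.629, 0.777, 0.0]
contact_force: [-1.7, 0.2, 0.6]
gripper_width: 0.709
```

Request:
{"api": "jog_arm", "payload": {"targets": [[0,0,0.0005,0],[0,0,0.0005,0],[0,0,0.0005,0],[0,0,0.0005,0]]}}

```text
time: 34.67
tool_pos: [0.6256, 0.2826, 0.0173]
tool_rot: [0.0, 0.629, 0.777, 0.0]
contact_force: [-2.4, -0.6, 5.7]
gripper_width: 0.713
```

Request:
{"api": "jog_arm", "payload": {"targets": [[0,0,0,0],[0,0,0,0],[0,0,0,0],[0,0,0,0]], "fingers": 1}}

```text
time: 35.0
tool_pos: [0.6255, 0.2825, 0.0162]
tool_rot: [0.0, 0.629, 0.777, 0.0]
contact_force: [-0.7, 0.4, -0.1]
gripper_width: 0.998
```

Request:
{"api": "jog_arm", "payload": {"targets": [[0,0,-0.02,0],[0,0,-0.055,0],[0,0,-0.095,0],[0,0,-0.135,0],[0,0,-0.17,0]]}}

```text
time: 35.42
tool_pos: [0.6258, 0.2826, 0.1891]
tool_rot: [0.001, 0.629, 0.777, 0.001]
contact_force: [-0.1, -0.6, -0.3]
gripper_width: 1.003
```

Request:
{"api": "jog_arm", "payload": {"targets": [[-0.04,0,0,0],[-0.08,0,0,0],[-0.12,0,0,0],[-0.16,0,0,0],[-0.2,0,0,0]]}}

```text
time: 35.83
tool_pos: [0.6673, 0.0853, 0.1865]
tool_rot: [0.0, 0.629, 0.777, 0.0]
contact_force: [0.3, 0.5, 0.5]
gripper_width: 0.998
```

Request:
{"api": "jog_arm", "payload": {"targets": [[-0.03,0,0,0],[-0.05,0,0,0],[-0.05,0,0,0],[-0.05,0,0,0],[-0.05,0,0,0]]}}

```text
time: 36.25
tool_pos: [0.6775, 0.0386, 0.1863]
tool_rot: [-0.0, 0.629, 0.777, 0.0]
contact_force: [-0.7, -0.1, -0.1]
gripper_width: 0.999
```

```bash
python3 - <<'E'
from h import *
c,im=shot("top","t4")
hsv=cv2.cvtColor(im,cv2.COLOR_RGB2HSV)
m=(hsv[...,0]>20)&(hsv[...,0]<32)&(hsv[...,1]>180)&(hsv[...,2]>50);m[:100]=0;m[240:]=0
for k in cnts(m,300):print("case",cv2.boundingRect(k),rect(plane(c,k,.040)))
a=np.zeros((600,800,3),np.uint8);a[:400,:]=cv2.resize(im[70:250,130:490],(800,400))
for i,(u,v) in enumerate([(196,208),(197,140),(422,133),(421,200)]):a[400:,200*i:200*i+200]=cv2.resize(im[v-33:v+33,u-33:u+33],(200,200),interpolation=cv2.INTER_CUBIC)
cv2.imwrite("pics/t4c.png",a[:,:,::-1])
E
```

```text
(no output)
```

View pics/t4c.png

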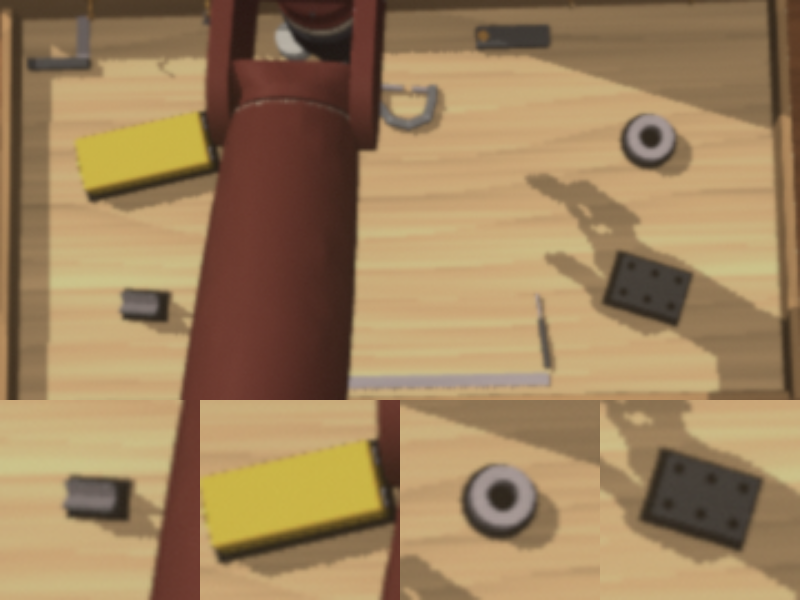

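```bash
python3 - <<'E'
from h import *
c=cams.get_calibration("top");im=cv2.imread("pics/t4.png")[:,:,::-1]
hsv=cv2.cvtColor(im,cv2.COLOR_RGB2HSV)
m=(hsv[...,0]>18)&(hsv[...,0]<35)&(hsv[...,1]>150);m[:100]=0;m[200:]=0
for k in cnts(m,300):print("case",cv2.boundingRect(k),rect(plane(c,k,.040)),"pad 626.3 282.5 -77.8")
m=(hsv[...,2]<95)&(hsv[...,1]<75);m[:100]=0;m[240:]=0
m=(hsv[...,2]<110)&(hsv[...,1]<90)
for n,(u,v),z in(("ring",(422,133),.032),("block",(421,200),.037)):
    q=np.zeros(m.shape,bool);q[v-24:v+24,u-24:u+24]=1
    mm=q&((hsv[...,1]<60)&(hsv[...,2]>95) if n=="ring" else m)
    for k in cnts(mm,60):print(n,cv2.boundingRect(k),rect(plane(c,k,z)))
E
```

```text
case (165, 121, 60, 36) [622.9 280.  146.6  66.1 -78.5] pad 626.3 282.5 -77.8
ring (412, 122, 22, 20) [ 629.7 -287.2   51.7   47.8   88.4]
block (404, 184, 37, 31) [ 461.3 -278.8   79.9   56.5   72.3]
```

```bash
python3 -c "
from plant import manip
print(manip.job_done())"
```

```text
the job is handed in; nothing more can be done
None
```

I took the stack apart in the order asked: V-block, ring gauge, setup block, then micrometer case. Each piece was lowered in steps of 0.4–1 mm until the wrist force showed about 4–6 N of contact. I then released it on its own pad. The job was handed in after about 36 s of robot time, with the gripper open and clear of everything.

- **Placement:** After its release, each piece showed sitting on its pad in the pictures. My estimates put each one within about 1–2 mm of its pad's centre and within 1° of its direction.
- **Disagreement between cameras:** The wrist and top cameras differed by 1–2 mm on where some pads are. I placed each piece between the two estimates.
- **Weak final check:** The last top-camera outlines read about 1–4 mm off centre: case 622.9/280.0 mm against pad 626.3/282.5 mm, block about 3 mm in y, ring about 1 mm. The block and case outlines came out larger than the parts because they took in side walls or pad, so I did not rely on them. I did not recheck the V-block by number.
- **Bystanders:** The gripper never came low near the micrometer or the gauge pin, and the pink rings were never approached. The micrometer looks undisturbed in the last picture. The arm hid the gauge pin in that picture, so I last saw it undisturbed just after placing the V-block.

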